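# Take a shelf panel's depth with a pocket tape and lock it

## Task

Measure the shelf panel on the bench with the pocket tape: lower the tape's end hook over the outside of the panel's far rim, draw the case straight back across the panel, square to it, until its back end is up against the near rim, and leave it standing there on the panel with the blade stretched out. Then press the lock lever on top of the case right down so that the reading stays. Leave the carton, the bin and the jar where they are.

Things in the scene. Friction and masses are not known exactly. Their poses are not given: they have to be found in the camera images.
- shelf: Square galvanised shelf panel lying face up, fixed to the bench: 220 x 220 mm outside, 3 mm floor, a rim 4 mm thick on all four sides up to 20 mm above the bench. Origin at the centre of its underside; x points to the far rim (the hook goes over it; outer face at x = +110 mm, inner +106 mm); the near rim, robot's side, has its inner face at x = -106 mm. Yaw varies by up to 20 degrees.
- tape_center (a point): Centre of the loose pocket tape's black case, 31 mm above its underside. Case 72 mm long (x), 36 mm wide (y; grasp across this), 62 mm high, about 0.45 kg, standing on a grippy rubber sole left or right of the panel. x points out of its nose, the way the blade comes out; z up. Set down on the panel, blade drawn, its own friction holds it against the blade spring, unlocked too.
- tape_back (a point): Point on the back end face of the case, 36 mm behind the case centre along its -x, 12 mm above its underside.
- hook (a point): Bottom of the hook lip at the blade's end, on the lip's inner face. The blade (yellow, 20 mm wide, underside 20 mm above the case's underside) carries a steel lip, 22 mm wide, 3 mm thick, hanging to 8 mm above the case's underside. Blade in: this point is 60 mm ahead of the case centre, 24 mm ahead of the nose. Case on the panel: blade 3 mm above the rim, lip 9 mm below the rim's top.
- blade (a joint): How far the blade is drawn out of the case, m: 0 fully in (spring home), range 0 to 0.17; a spring pulls it in with 1.5 N at 0 rising to 2 N at 0.17. About 0.12 when the job is done.
- lock (a joint): Lock lever on top of the case, rad: 0 = standing up at 29 degrees, unlocked; 0.52 = pressed flat, at its stop, blade braked. It stays where it is left; some 1 to 3 N on its pad turns it, then a hard stop; locked it holds the blade against the spring.
- lock_pad (a point): Thumb face, on top of the grey lock lever (plate 30 mm long, 22 wide, 4 thick, hinged across the case 2 mm ahead of the case centre, 65 mm above the underside, reaching towards the nose). 23 mm out from the hinge: about 78 mm above the case's underside when up, 67 mm when flat, then 25 mm ahead of the case centre. Press it down.
- carton: Bystander: small white loose carton 75 x 50 x 45 mm beside the panel, on the side where the tape is not. Origin at the centre of its underside.
- bin: Bystander: loose blue stacking bin 120 x 90 x 65 mm with bolts, ahead on the right. Origin at the centre of its underside.
- jar: Bystander: loose white jar, 56 mm across, 75 mm high, beyond the panel on the left. Origin at the centre of its underside.

How it is judged:
On the way, in this order (a step that is already met when the one before it is completed fails the run):
1. the hook lip hangs outside the far rim, below its top, the blade still nearly in (x of hook in the frame of shelf between 0.106 and 0.136 m and y of hook in the frame of shelf between -0.08 and 0.08 m and z of hook in the frame of shelf below 0.017 m and value of joint blade below 0.06 m), for 0.1 s.
2. the blade is drawn out, hook still on the far rim, the case's back end up to the near rim (x of hook in the frame of shelf between 0.106 and 0.117 m and z of hook in the frame of shelf below 0.018 m and x of tape_back in the frame of shelf below -0.096 m and value of joint blade above 0.1 m), for 0.1 s.
3. then the lock lever is pressed down (value of joint lock above 0.42 rad), for 0.1 s.
At the end, for the whole second after the job is handed in: The hook lip bears on the outside of the far rim (within 7 mm, below the rim's top), the case stands upright on the panel's floor, square to it within 7 degrees, with its back end within 10 mm of the near rim, the lock lever is down (over 0.42 rad), and the blade is still (x of hook in the frame of shelf between 0.106 and 0.117 m and y of hook in the frame of shelf between -0.09 and 0.09 m and z of hook in the frame of shelf below 0.017 m and x of tape_back in the frame of shelf between -0.109 and -0.096 m and z of tape_center in the frame of shelf below 0.038 m and angle between tape_center's own z axis and vertical below 0.08 rad and angle between the x axis of tape_center and the x axis of shelf, either way round below 0.12 rad and value of joint lock above 0.42 rad and velocity of joint blade between -0.004 and 0.004 m/s); the robot touches nothing.
It fails at once if the carton, the bin or the jar is moved by more than 3 cm (distance of any of carton, bin, jar from where it was at the start of the episode above 0.03 m).
It also fails if it takes over 51 s, if anything falls off the work surface, if the arm or the gripper's body presses on something with over 40 N, if the wrist force passes 120 N, or if a joint passes its speed limit or range.

## Robot

A 7-joint arm with a two-finger parallel gripper is mounted at the origin on the work surface. World frame = base frame: x ahead of the robot, y to its left, z up, the work surface at z = 0. Lengths are in m, angles in rad, forces in N, time in s.
With the tool pointing down it reaches from about 0.425 to 0.875 m from the base axis. Payload 4.7 kg.
Tool frame: the origin (TCP) lies at the very end of the fingers, on their centre line; the grasp point (between the pads) lies 19 mm behind it; z points along the fingers, y is the line along which they close (so a half turn about z gives the same grasp; the last joint's range is limited). The gripper opens to 87 mm and grips with 3 to 60 N. Pads are 19 mm wide; open, the fingers measure 117 mm over their backs; the gripper's body (75 mm by 190 mm) begins 51 mm behind the grasp point.
Start: joints at [-1.23, 0.321, -0.07, 1.45, 0.023, 1.371, -0.057], TCP at [0.209, 0.616, 0.223] pointing down, gripper open.
Joint ranges: [-2.86, 2.86], [-0.3, 2.09], [-1.38, 1.24], [0.06, 2.45], [-1.56, 4.7], [0.09, 2.05], [-2.69, 2.69]. Speed limits (rad/s): [2.57, 2.57, 3.14, 3.14, 3.14, 3.14, 3.14].

## Interface

Orientations are given as a rotation vector (axis times angle).
In Python, from bench import ctrl, vision gives the robot as it stands.
- The arm moves only by the tool jog_arm, never from a script. Its argument "increments" is a list of rows, each an object of numbers: "tx", "ty", "tz": the shift along the tool's x, y, z in mm; "wx", "wy", "wz": the turn, a rotation vector about the tool's x, y, z in rad; "gripper": the opening, from 0 (shut) to 1 (fully open). In form: [{"tx": .., "ty": .., "tz": .., "wx": .., "wy": .., "wz": .., "gripper": ..}, ...]. A call has exactly 5 rows; each row is the pose to reach, as a shift and turn from the pose commanded when the call began, along the tool's axes at that moment; what a row does not reach only later rows make up. A row lasts 1/12 s, in which the tool goes at most 41.7 mm and 7.16 degrees, less where a joint would pass 70% of its speed; a pose out of reach is approached as far as the arm can. A call with a gripper value outside its range is refused whole. The fingers move at their own pace and stop on an object; "grip_force" is the grip in N (left out, the last holds). Time passes only in rows, so rows that repeat a pose let the fingers close, or fill a call up. It gives the time, the measured TCP pose, the force, the opening and the grip force at its end, in the units of the state.
- ctrl.get_state(): the state, without advancing time (a new reading comes with each control period).
- vision.get_image(name): name is "side" or "top"; returns a dict with "color" (420x560x3 uint8, blue, green, red), "fx", "fy", "cx", "cy" (pixels), "extrinsics" (4x4, takes a point from world to camera coordinates). Camera axes: x right, y down, z forward; pixel columns grow to the right and rows downward; lengths in m; the calibration is good to about 2 mm. A picture is of the moment at which its call begins. There is no depth.
- ctrl.close_job(): hands the job in; it is judged then, once.
Trained networks look in the newest picture that a camera, given by its name, has taken for a name from the list of things; names that differ only in an ending like _2 or _b are one class to them, and where a whole thing is asked for, a point or a joint stands for the part that bears it (a point fixed in the world has none). Each returns a list of dicts, best first, with "conf" (0 to 1); they miss things now and then, are a little off and sometimes report something else, mostly with a low value. They report only what shows in the picture. A call takes as long as a camera call.
- vision.spot_in(camera, thing): "bbox" ([left, top, right, bottom] in pixels, round what is visible of it).
The state is a dict: "time": time; "joint_positions": joint angles; "qd": joint speeds; "joint_torque": joint torques, N m; "position": TCP position; "tool_rot": TCP orientation; "ft_force": force on the tool from outside, world axes, zero at the start; "torque": the same for the moment, N m; "grip_width": opening from 0.0 (shut) to 1.0 (fully open); "grip_force": force on a finger pad.
Only numpy, scipy, OpenCV 4.12 (cv2) and the standard library are available. Lean on these libraries where they do the work, as an engineer would, in place of code of your own. Each camera call takes 0.05 s, during which the arm holds its last target. There are 200 camera calls.

## Working session

There is one attempt and no reset: what is moved stays moved. The work goes in short steps, Python scripts to look and compute and a tool call to move; the robot and the scene stay as the last step left them, time stands still between calls to the robot, and variables do not carry over. Pictures are saved under pics/ and viewed, at most 10 in all, crops included, and the job is handed in when it is done.

Besides the shell and the picture viewer there is one more tool, called after "Emit:" in YAML: its name, and indented under it one key for each argument. jog_arm: Moves the arm, as the interface text tells. Its arguments: {"type":"object","properties":{"increments":{"type":"array"},"grip_force":{"type":"number"}},"required":["increments"]}

```bash
mkdir -p pics; ls
cat > h.py <<'E'
import numpy as np,cv2
from bench import ctrl,vision
def cam(n):
    im=vision.get_image(n); return im
def proj(im,P):
    P=np.atleast_2d(P); c=(im["extrinsics"]@np.c_[P,np.ones(len(P))].T).T
    return np.c_[im["fx"]*c[:,0]/c[:,2]+im["cx"],im["fy"]*c[:,1]/c[:,2]+im["cy"]]
def unproj(im,uv,z):
    uv=np.atleast_2d(uv).astype(float);E=im["extrinsics"];R,t=E[:3,:3],E[:3,3];o=-R.T@t
    d=np.c_[(uv[:,0]-im["cx"])/im["fx"],(uv[:,1]-im["cy"])/im["fy"],np.ones(len(uv))]@R
    return o+d*((z-o[2])/d[:,2])[:,None]
E
python3 - <<'E'
from h import *
s=ctrl.get_state();print({k:np.round(v,3) for k,v in s.items()})
for n in("top","side"):
    im=cam(n);cv2.imwrite(f"pics/{n}0.png",im["color"]);E=im["extrinsics"]
    print(n,im["fx"],np.round(-E[:3,:3].T@E[:3,3],3),np.round(E[:3,:3],2).tolist())
    for t in("shelf","tape_center","hook","lock","carton","bin","jar"):
        print(t,[(np.round(d["bbox"]),round(d["conf"],2)) for d in vision.spot_in(n,t)[:2]])
E
```

```text
pics
{'time': np.float64(0.0), 'joint_positions': array([-1.23 ,  0.322, -0.07 ,  1.452,  0.023,  1.371, -0.057]), 'qd': array([ 0.   ,  0.   ,  0.   , -0.001,  0.001,  0.   ,  0.   ]), 'joint_torque': array([-2.0000e-03, -4.9129e+01, -4.0500e-01, -3.1253e+01, -6.4000e-02,
        4.3000e-02,  0.0000e+00]), 'position': array([0.209, 0.615, 0.221]), 'tool_rot': array([-5.11e-01, -3.10e+00,  3.00e-03]), 'ft_force': array([-0.287, -0.5  , -0.73 ]), 'torque': array([ 0.012,  0.006, -0.017]), 'grip_force': np.float64(0.0), 'grip_width': np.float64(0.996)}
top 513.3257481259083 [ 0.324 -0.003  1.32 ] [[0.01, -1.0, 0.0], [-0.98, -0.01, -0.18], [0.18, 0.0, -0.98]]
shelf [(array([224., 160., 325., 256.]), 0.91)]
tape_center [(array([392., 230., 417., 272.]), 0.93), (array([143., 206., 178., 239.]), 0.6)]
hook [(array([404., 234., 408., 239.]), 0.59)]
lock [(array([403., 240., 416., 253.]), 0.59)]
carton [(array([146., 206., 173., 238.]), 0.8)]
bin [(array([365., 134., 417., 187.]), 0.68)]
jar [(array([176., 149., 197., 177.]), 0.91)]
side 440.8852888983599 [ 0.455 -0.597  0.818] [[0.98, -0.2, 0.0], [-0.16, -0.74, -0.65], [0.13, 0.64, -0.76]]
shelf [(array([234., 201., 335., 288.]), 0.71), (array([229., 144., 264., 165.]), 0.64)]
tape_center [(array([231., 199., 337., 286.]), 0.45)]
hook [(array([275., 381., 284., 394.]), 0.74)]
lock [(array([249., 372., 267., 388.]), 0.75)]
carton [(array([230., 142., 261., 165.]), 0.86)]
bin [(array([340., 309., 423., 388.]), 0.87), (array([296., 139., 317., 174.]), 0.45)]
jar [(array([296., 141., 314., 173.]), 0.64)]
```

```bash
ls -la pics
```

```text
total 652
drwxr-xr-x 2 agent agent   4096 Dec  1 23:27 .
drwxr-xr-x 3 agent agent   4096 Dec  1 23:27 ..
-rw-r--r-- 1 agent agent 335540 Dec  1 23:27 side0.png
-rw-r--r-- 1 agent agent 323244 Dec  1 23:27 top0.png
```

View pics/top0.png

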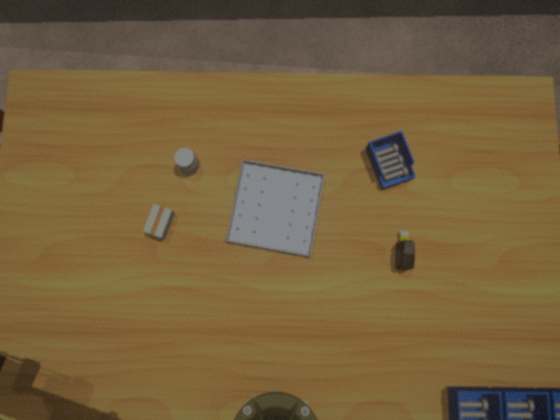

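View pics/side0.png

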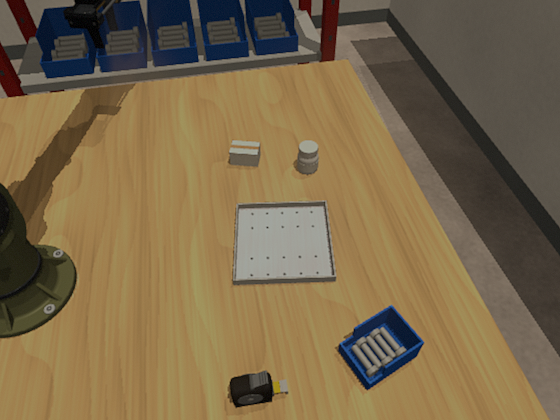

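Run:
```python
import cv2,numpy as np
t=cv2.imread("pics/top0.png");s=cv2.imread("pics/side0.png")
def crop(im,x,y,w,h,k):
    c=cv2.resize(im[y:y+h,x:x+w],None,fx=k,fy=k,interpolation=cv2.INTER_CUBIC)
    return cv2.convertScaleAbs(c,alpha=1.5)
A=np.hstack([crop(t,220,154,110,110,3.6364),crop(s,228,194,114,100,3.5088)[:,:400] if 0 else cv2.resize(crop(s,226,190,116,116,3.448),(400,400))])
B=np.hstack([cv2.resize(crop(t,385,225,50,50,1),(400,400)),cv2.resize(crop(s,225,365,70,70,1),(400,400))])
cv2.imwrite("pics/cA.png",cv2.resize(A,(800,400)));cv2.imwrite("pics/cB.png",B)
```

```text
(no output)
```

View pics/cA.png

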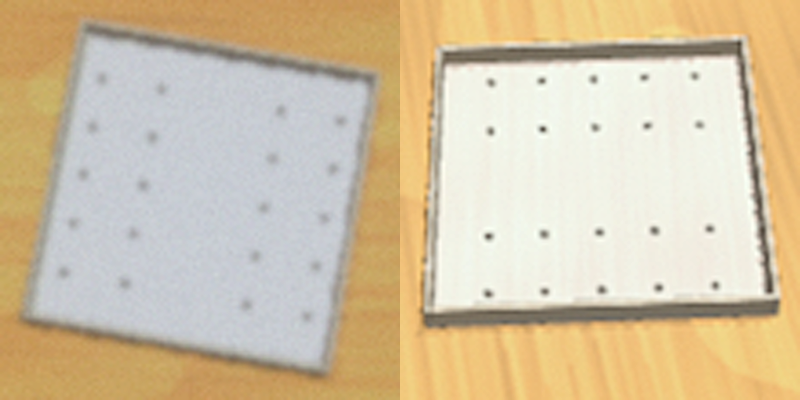

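View pics/cB.png

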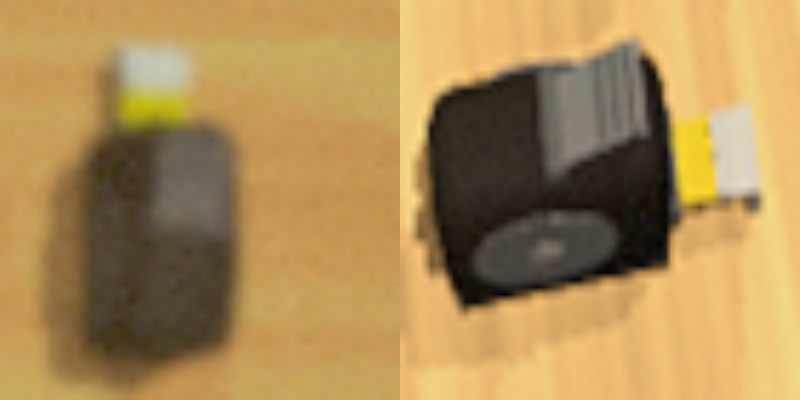

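```bash
cat > fit.py <<'E'
from h import *
from scipy.optimize import least_squares
def T(p,pts):
    c,s=np.cos(p[2]),np.sin(p[2]);pts=np.atleast_2d(pts).astype(float)/1000
    return np.c_[p[0]+c*pts[:,0]-s*pts[:,1],p[1]+s*pts[:,0]+c*pts[:,1],pts[:,2]]
def fit(obs,p0): # obs: list of (im, local pts mm, px)
    f=lambda p:np.concatenate([(proj(im,T(p,P))-np.array(u)).ravel() for im,P,u in obs])
    r=least_squares(f,p0,loss="soft_l1");return r.x,np.round(f(r.x).reshape(-1,2),1)
def un(u,ox,oy,k): return np.array([ox,oy])+(np.array(u,float)+.5)/k-.5
E
python3 - <<'E'
from fit import *
t=cam("top");s=cam("side")
C=[(110,110,20),(110,-110,20),(-110,-110,20),(-110,110,20)]
ut=un([(82,22),(378,72),(328,373),(22,320)],220,154,3.6364)
us=un([(346,38),(378,298),(24,313),(38,46)],226,190,3.448)
for o in([(t,C,ut),(s,C,us)],[(t,C,ut)],[(s,C,us)]):
    p,r=fit(o,[.5,0,-.2]);print("shelf",np.round(p,4),r.tolist())
H=[(63,11,21),(63,-11,21)]
o=[(s,[(-36,-18,0),(36,-18,0)]+H,un([(65,308),(268,265),(350,108),(360,197)],225,365,5.714)),(t,H,un([(120,48),(190,48)],385,225,8))]
p,r=fit(o,[.43,-.33,0]);print("tape",np.round(p,4),r.tolist())
box=[(x,y,z) for z in(0,62) for x in(-36,36) for y in(-18,18)]
print(((proj(t,T(p,box))-[385,225]+.5)*8-.5).round().tolist());print(((proj(s,T(p,box))-[225,365]+.5)*5.714-.5).round().tolist())
for n,z,uv in(("jar",.0,(185,163)),("carton",0.02,(159,222)),("bin",.03,(391,160))):print(n,unproj(t,uv,z).round(3))
E
```

```text
shelf [ 0.5676  0.0075 -0.1641] [[-0.1, -1.3], [1.3, -0.6], [1.0, -0.3], [-0.1, -1.1], [-0.8, -0.7], [-0.1, 0.2], [-1.1, -0.4], [-1.5, -0.2]]
shelf [ 0.5654  0.0089 -0.1599] [[-0.9, -0.4], [0.6, -0.0], [0.7, 0.4], [-0.5, -0.0]]
shelf [ 0.5694  0.0064 -0.1671] [[0.2, -0.4], [0.8, 0.6], [-0.3, -0.3], [-0.5, -0.1]]
tape [ 0.4457 -0.3336  0.0444] [[-1.6, 0.1], [2.9, -3.0], [-0.7, 0.4], [0.6, -2.9], [4.1, 0.3], [4.0, 0.0]]
[[251.0, 364.0], [139.0, 367.0], [233.0, 139.0], [122.0, 143.0], [304.0, 351.0], [187.0, 355.0], [285.0, 116.0], [169.0, 120.0]]
[[56.0, 309.0], [36.0, 191.0], [285.0, 248.0], [259.0, 134.0], [36.0, 244.0], [15.0, 122.0], [280.0, 181.0], [252.0, 62.0]]
jar [[0.685 0.251 0.   ]]
carton [[0.522 0.306 0.02 ]]
bin [[ 0.692 -0.29   0.03 ]]
```

Run:
```python
from fit import *
t=cam("top");s=cam("side")
k=np.array([5.714,7.273])
H=[(63,11,21),(63,-11,21)]
o=[(s,[(-36,-18,0),(36,-18,0)]+H,un([(65,308),(268,265),(350,108),(360,197)],225,365,k)),(t,H,un([(120,48),(190,48)],385,225,8))]
def go(o):
    p,r=fit(o,[.43,-.33,0]);print("tape",np.round(p,4),r.tolist());return p
p=go(o);go(o[:1])
box=[(x,y,z) for z in(0,62) for x in(-36,36) for y in(-18,18)]
print(((proj(t,T(p,box))-[385,225]+.5)*8-.5).round().tolist());print(((proj(s,T(p,box))-[225,365]+.5)*k-.5).round().tolist())
for im in (t,s):print(proj(im,[ctrl.get_state()["position"]]).round(1))
```

```text
tape [ 0.4473 -0.3177 -0.0694] [[-3.3, 0.0], [1.4, 0.2], [-0.2, -0.6], [-0.3, -0.5], [0.7, -0.8], [0.6, -0.1]]
tape [ 0.4478 -0.3179 -0.0769] [[-3.1, -0.0], [1.6, 0.5], [0.1, -0.3], [-0.0, -0.2]]
[[188.0, 364.0], [76.0, 354.0], [197.0, 140.0], [85.0, 131.0], [239.0, 351.0], [121.0, 341.0], [247.0, 117.0], [130.0, 108.0]]
[[46.0, 308.0], [40.0, 161.0], [276.0, 267.0], [263.0, 121.0], [26.0, 222.0], [20.0, 68.0], [271.0, 179.0], [257.0, 27.0]]
[[-22.3 355.1]]
[[106.6  38. ]]
```

```bash
cat > mv.py <<'E'
import sys
from h import *
from scipy.spatial.transform import Rotation as R
def inc(pos,caseyaw,s=None):
    """tool z down, tool x along -case x"""
    s=s or ctrl.get_state();R0=R.from_rotvec(s["tool_rot"])
    c,n=np.cos(caseyaw),np.sin(caseyaw)
    Rt=R.from_matrix(np.array([[-c,-n,0],[-n,c,0],[0,0,-1]]).T)
    d=R0.inv().apply(np.array(pos)-s["position"])*1000
    w=(R0.inv()*Rt).as_rotvec()
    print("t",s["time"].round(2),"pos",s["position"].round(4),"q",s["joint_positions"].round(2),"F",s["ft_force"].round(1),"g",s["grip_width"].round(3),s["grip_force"].round(1))
    print("inc",d.round(1),w.round(4))
if __name__=="__main__":
    a=list(map(float,sys.argv[1:]))
    inc(a[:3],a[3])
E
# arguments must be x y z yaw
python3 mv.py .53 .12 .22 -.073;python3 mv.py .447 -.318 .2 -.073
```

```text
Traceback (most recent call last):
  File "mv.py", line 15, in <module>
    inc(a[:3],a[3])
    ~~~^^^^^^^^^^^^
  File "mv.py", line 11, in inc
    print("t",s["time"].round(2),"pos",s["position"].round(4),"q",s["joint_positions"].round(2),"F",s["ft_force"].round(1),"g",s["grip_width"].round(3),s["grip_force"].round(1))
              ^^^^^^^^^^^^^^^
AttributeError: 'float' object has no attribute 'round'
Traceback (most recent call last):
  File "mv.py", line 15, in <module>
    inc(a[:3],a[3])
    ~~~^^^^^^^^^^^^
  File "mv.py", line 11, in inc
    print("t",s["time"].round(2),"pos",s["position"].round(4),"q",s["joint_positions"].round(2),"F",s["ft_force"].round(1),"g",s["grip_width"].round(3),s["grip_force"].round(1))
              ^^^^^^^^^^^^^^^
AttributeError: 'float' object has no attribute 'round'
```

```bash
sed -i 's/s\["\(time\|position\|joint_positions\|ft_force\|grip_width\|grip_force\)"\]\.round(/np.round(s["\1"],/g' mv.py
python3 mv.py .53 .12 .22 -.073;python3 mv.py .447 -.318 .2 -.073
```

```text
t 1.0 pos [0.2087 0.6156 0.2226] q [-1.23  0.32 -0.07  1.45  0.02  1.37 -0.06] F [-0.2 -0.6  0.7] g 1.001 0.0
inc [-463.4 -366.2    2.6] [ 1.000e-04  1.000e-04 -2.538e-01]
t 1.0 pos [0.2087 0.6156 0.2226] q [-1.23  0.32 -0.07  1.45  0.02  1.37 -0.06] F [-0.2 -0.6  0.7] g 1.001 0.0
inc [-525.4 -807.7   22.5] [ 1.000e-04  1.000e-04 -2.538e-01]
```

Emit:
jog_arm:
  increments:
    - {"tx":-463,"ty":-366,"tz":0,"wz":-0.254,"gripper":1}
    - {"tx":-463,"ty":-366,"tz":0,"wz":-0.254,"gripper":1}
    - {"tx":-463,"ty":-366,"tz":0,"wz":-0.254,"gripper":1}
    - {"tx":-463,"ty":-366,"tz":0,"wz":-0.254,"gripper":1}
    - {"tx":-463,"ty":-366,"tz":0,"wz":-0.254,"gripper":1}

```text
validation failed for argument at $.in...
```

```bash
python3 mv.py .53 .12 .22 -.073;python3 mv.py .447 -.318 .2 -.073
```

```text
t 1.0 pos [0.2087 0.6156 0.2226] q [-1.23  0.32 -0.07  1.45  0.02  1.37 -0.06] F [-0.2 -0.6  0.7] g 1.001 0.0
inc [-463.4 -366.2    2.6] [ 1.000e-04  1.000e-04 -2.538e-01]
t 1.0 pos [0.2087 0.6156 0.2226] q [-1.23  0.32 -0.07  1.45  0.02  1.37 -0.06] F [-0.2 -0.6  0.7] g 1.001 0.0
inc [-525.4 -807.7   22.5] [ 1.000e-04  1.000e-04 -2.538e-01]
```

Emit:
jog_arm:
  increments:
    - {"tx":-463,"ty":-366,"tz":0,"wx":0,"wy":0,"wz":-0.254,"gripper":1}
    - {"tx":-463,"ty":-366,"tz":0,"wx":0,"wy":0,"wz":-0.254,"gripper":1}
    - {"tx":-463,"ty":-366,"tz":0,"wx":0,"wy":0,"wz":-0.254,"gripper":1}
    - {"tx":-463,"ty":-366,"tz":0,"wx":0,"wy":0,"wz":-0.254,"gripper":1}
    - {"tx":-463,"ty":-366,"tz":0,"wx":0,"wy":0,"wz":-0.254,"gripper":1}

```text
time: 1.42
position: [0.3228, 0.439, 0.2227]
tool_rot: [0.114, 3.139, 0.001]
ft_force: [0.5, 0.8, 0.4]
grip_width: 1.0
grip_force: 0.0
```

```bash
python3 mv.py .53 .12 .22 -.073;python3 mv.py .447 -.318 .2 -.073
```

```text
t 1.42 pos [0.3228 0.439  0.2227] q [-0.99  0.1   0.    1.72 -0.    1.33  0.51] F [0.5 0.8 0.4] g 1.0 0.0
inc [-229.8 -303.1    2.6] [0.0005 0.0003 0.0004]
t 1.42 pos [0.3228 0.439  0.2227] q [-0.99  0.1   0.    1.72 -0.    1.33  0.51] F [0.5 0.8 0.4] g 1.0 0.0
inc [-178.7 -746.    22.4] [0.0005 0.0003 0.0004]
```

Emit:
jog_arm:
  increments:
    - {"tx":-230,"ty":-303,"tz":0,"wx":0,"wy":0,"wz":0,"gripper":1}
    - {"tx":-230,"ty":-303,"tz":0,"wx":0,"wy":0,"wz":0,"gripper":1}
    - {"tx":-230,"ty":-303,"tz":0,"wx":0,"wy":0,"wz":0,"gripper":1}
    - {"tx":-230,"ty":-303,"tz":0,"wx":0,"wy":0,"wz":0,"gripper":1}
    - {"tx":-230,"ty":-303,"tz":0,"wx":0,"wy":0,"wz":0,"gripper":1}

```text
time: 1.83
position: [0.4363, 0.2642, 0.223]
tool_rot: [0.114, 3.139, 0.001]
ft_force: [1.4, 1.0, -0.2]
grip_width: 0.998
grip_force: 0.0
```

Emit:
jog_arm:
  increments:
    - {"tx":0,"ty":-600,"tz":0,"wx":0,"wy":0,"wz":0,"gripper":1}
    - {"tx":0,"ty":-600,"tz":0,"wx":0,"wy":0,"wz":0,"gripper":1}
    - {"tx":0,"ty":-600,"tz":0,"wx":0,"wy":0,"wz":0,"gripper":1}
    - {"tx":0,"ty":-600,"tz":0,"wx":0,"wy":0,"wz":0,"gripper":1}
    - {"tx":0,"ty":-600,"tz":0,"wx":0,"wy":0,"wz":0,"gripper":1}

```text
time: 2.25
position: [0.42, 0.0564, 0.2228]
tool_rot: [0.114, 3.139, 0.001]
ft_force: [2.2, 0.0, -0.1]
grip_width: 1.0
grip_force: 0.0
```

```bash
python3 mv.py .447 -.318 .2 -.073
```

```text
t 2.25 pos [0.42   0.0564 0.2228] q [-0.61 -0.19  0.36  1.98  0.07  1.34  1.23] F [ 2.2  0.  -0.1] g 1.0 0.0
inc [ -54.1 -371.4   22.5] [0.0008 0.0007 0.0003]
```

Emit:
jog_arm:
  increments:
    - {"tx":-54,"ty":-371,"tz":60,"wx":0,"wy":0,"wz":0,"gripper":1}
    - {"tx":-54,"ty":-371,"tz":60,"wx":0,"wy":0,"wz":0,"gripper":1}
    - {"tx":-54,"ty":-371,"tz":60,"wx":0,"wy":0,"wz":0,"gripper":1}
    - {"tx":-54,"ty":-371,"tz":60,"wx":0,"wy":0,"wz":0,"gripper":1}
    - {"tx":-54,"ty":-371,"tz":60,"wx":0,"wy":0,"wz":0,"gripper":1}

```text
time: 2.67
position: [0.435, -0.1488, 0.1899]
tool_rot: [0.114, 3.138, 0.001]
ft_force: [1.8, 0.3, -0.3]
grip_width: 1.002
grip_force: 0.0
```

Emit:
jog_arm:
  increments:
    - {"tx":-26,"ty":-171,"tz":27,"wx":0,"wy":0,"wz":0,"gripper":1}
    - {"tx":-26,"ty":-171,"tz":27,"wx":0,"wy":0,"wz":0,"gripper":1}
    - {"tx":-26,"ty":-171,"tz":27,"wx":0,"wy":0,"wz":0,"gripper":1}
    - {"tx":-26,"ty":-171,"tz":27,"wx":0,"wy":0,"wz":0,"gripper":1}
    - {"tx":-26,"ty":-171,"tz":27,"wx":0,"wy":0,"wz":0,"gripper":1}

```text
time: 3.08
position: [0.4466, -0.3265, 0.162]
tool_rot: [-0.125, -3.137, 0.01]
ft_force: [-1.3, 0.8, 0.6]
grip_width: 0.997
grip_force: 0.0
```

```bash
python3 mv.py .447 -.317 .12 -.073
python3 - <<'E'
from h import *
im=cam("side");c=im["color"][290:420,180:340];cv2.imwrite("pics/s1.png",cv2.convertScaleAbs(cv2.resize(c,None,fx=4.5,fy=4.5,interpolation=cv2.INTER_CUBIC),alpha=1.5))
E
```

```text
t 3.08 pos [ 0.4466 -0.3265  0.162 ] q [-0.22  0.2   0.9   1.8  -0.16  1.21  2.22] F [-1.3  0.8  0.6] g 0.997 0.0
inc [ 0.3  9.7 42. ] [-0.0062 -0.0017 -0.0069]
```

View pics/s1.png

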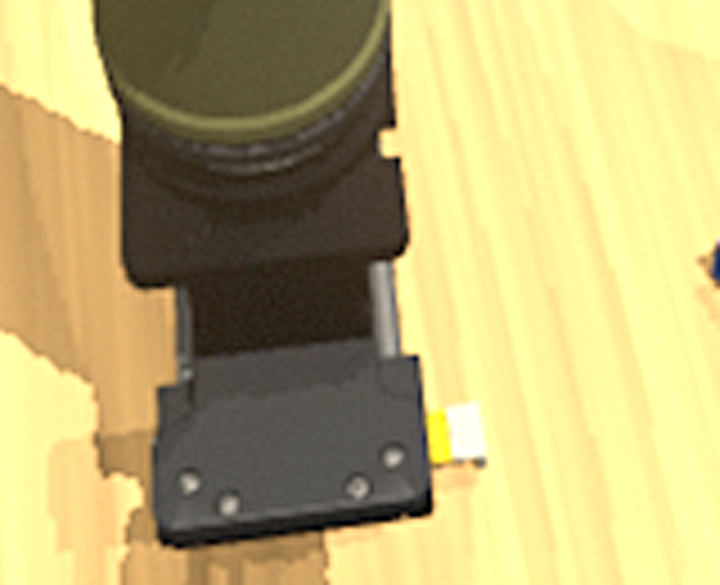

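```bash
python3 mv.py .447 -.317 .021 -.073
```

```text
t 3.13 pos [ 0.4467 -0.325   0.162 ] q [-0.22  0.2   0.9   1.8  -0.16  1.21  2.22] F [-0.3 -0.7 -0.1] g 1.0 0.0
inc [  0.    8.7 140.9] [-0.0048 -0.0023 -0.0072]
```

Emit:
jog_arm:
  increments:
    - {"tx":0,"ty":8,"tz":35,"wx":0,"wy":0,"wz":-0.004,"gripper":1}
    - {"tx":0,"ty":8,"tz":70,"wx":0,"wy":0,"wz":-0.004,"gripper":1}
    - {"tx":0,"ty":8,"tz":105,"wx":0,"wy":0,"wz":-0.004,"gripper":1}
    - {"tx":0,"ty":8,"tz":130,"wx":0,"wy":0,"wz":-0.004,"gripper":1}
    - {"tx":0,"ty":8,"tz":141,"wx":0,"wy":0,"wz":-0.004,"gripper":1}

```text
time: 3.55
position: [0.4476, -0.3081, 0.0183]
tool_rot: [-0.105, -3.135, -0.005]
ft_force: [-0.8, 0.0, 0.4]
grip_width: 1.004
grip_force: 0.0
```

```bash
python3 - <<'E'
from h import *
im=cam("side");c=im["color"][290:420,180:340];cv2.imwrite("pics/s2.png",cv2.convertScaleAbs(cv2.resize(c,None,fx=4.5,fy=4.5,interpolation=cv2.INTER_CUBIC),alpha=1.5))
E
python3 mv.py .447 -.317 .021 -.073
```

```text
t 3.6 pos [ 0.4473 -0.3083  0.018 ] q [-0.14  0.39  0.81  1.95 -0.34  0.95  2.34] F [0.1 1.1 0. ] g 0.999 0.0
inc [-0.3 -8.7 -3. ] [ 0.003  -0.0057  0.0057]
```

View pics/s2.png

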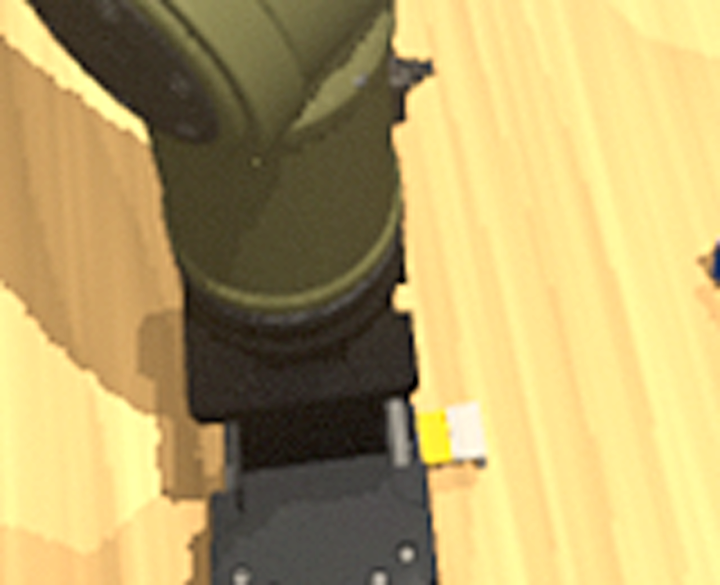

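Emit:
jog_arm:
  increments:
    - {"tx":0,"ty":-8,"tz":-3,"wx":0,"wy":0,"wz":0.004,"gripper":1}
    - {"tx":0,"ty":-8,"tz":-3,"wx":0,"wy":0,"wz":0.004,"gripper":1}
    - {"tx":0,"ty":-8,"tz":-3,"wx":0,"wy":0,"wz":0.004,"gripper":1}
    - {"tx":0,"ty":-8,"tz":-3,"wx":0,"wy":0,"wz":0.004,"gripper":1}
    - {"tx":0,"ty":-8,"tz":-3,"wx":0,"wy":0,"wz":0.004,"gripper":1}

```text
time: 4.02
position: [0.4496, -0.3196, 0.0259]
tool_rot: [0.114, 3.137, -0.0]
ft_force: [0.7, 0.5, -0.5]
grip_width: 0.998
grip_force: 0.0
```

```bash
python3 mv.py .447 -.317 .021 -.073
```

```text
t 4.02 pos [ 0.4496 -0.3196  0.0259] q [-0.13  0.39  0.82  1.93 -0.34  0.97  2.35] F [ 0.7  0.5 -0.5] g 0.998 0.0
inc [2.8 2.4 4.9] [-0.0002  0.0024  0.0003]
```

Emit:
jog_arm:
  increments:
    - {"tx":0,"ty":2,"tz":4,"wx":0,"wy":0,"wz":0,"gripper":1}
    - {"tx":0,"ty":2,"tz":4,"wx":0,"wy":0,"wz":0,"gripper":0.3}
    - {"tx":0,"ty":2,"tz":4,"wx":0,"wy":0,"wz":0,"gripper":0.3}
    - {"tx":0,"ty":2,"tz":4,"wx":0,"wy":0,"wz":0,"gripper":0.3}
    - {"tx":0,"ty":2,"tz":4,"wx":0,"wy":0,"wz":0,"gripper":0.3}
  grip_force: 35

```text
time: 4.43
position: [0.4488, -0.3172, 0.0206]
tool_rot: [-0.114, -3.139, -0.0]
ft_force: [-0.0, -0.7, -0.8]
grip_width: 0.784
grip_force: 0.0
```

Emit:
jog_arm:
  increments:
    - {"tx":0,"ty":0,"tz":0,"wx":0,"wy":0,"wz":0,"gripper":0.3}
    - {"tx":0,"ty":0,"tz":0,"wx":0,"wy":0,"wz":0,"gripper":0.3}
    - {"tx":0,"ty":0,"tz":0,"wx":0,"wy":0,"wz":0,"gripper":0.3}
    - {"tx":0,"ty":0,"tz":0,"wx":0,"wy":0,"wz":0,"gripper":0.3}
    - {"tx":0,"ty":0,"tz":0,"wx":0,"wy":0,"wz":0,"gripper":0.3}

```text
time: 4.85
position: [0.4488, -0.3179, 0.0207]
tool_rot: [0.114, 3.139, -0.002]
ft_force: [0.3, -2.0, -2.7]
grip_width: 0.411
grip_force: 34.7
```

```bash
python3 mv.py .447 -.317 .12 -.073
```

```text
t 4.85 pos [ 0.4488 -0.3179  0.0207] q [-0.13  0.39  0.81  1.94 -0.35  0.96  2.35] F [ 0.3 -2.  -2.7] g 0.411 34.7
inc [  1.9   0.7 -99.3] [-0.0011  0.0003  0.0002]
```

Emit:
jog_arm:
  increments:
    - {"tx":0,"ty":0,"tz":-20,"wx":0,"wy":0,"wz":0,"gripper":0.3}
    - {"tx":0,"ty":0,"tz":-45,"wx":0,"wy":0,"wz":0,"gripper":0.3}
    - {"tx":0,"ty":0,"tz":-70,"wx":0,"wy":0,"wz":0,"gripper":0.3}
    - {"tx":-10,"ty":20,"tz":-80,"wx":0,"wy":0,"wz":0.02,"gripper":0.3}
    - {"tx":-25,"ty":45,"tz":-80,"wx":0,"wy":0,"wz":0.05,"gripper":0.3}

```text
time: 5.27
position: [0.4762, -0.2775, 0.103]
tool_rot: [0.204, 3.132, -0.003]
ft_force: [1.2, -1.0, -4.8]
grip_width: 0.413
grip_force: 34.7
```

```bash
python3 mv.py .628 -.002 .10 -.164
```

```text
t 5.27 pos [ 0.4762 -0.2775  0.103 ] q [-0.28  0.27  0.87  1.87 -0.23  1.1   2.12] F [ 1.2 -1.  -4.8] g 0.413 34.7
inc [-114.7  292.9    2.9] [-0.0017  0.0033  0.0337]
```

Emit:
jog_arm:
  increments:
    - {"tx":-12,"ty":31,"tz":0,"wx":0,"wy":0,"wz":0.01,"gripper":0.3}
    - {"tx":-25,"ty":65,"tz":0,"wx":0,"wy":0,"wz":0.02,"gripper":0.3}
    - {"tx":-38,"ty":98,"tz":0,"wx":0,"wy":0,"wz":0.03,"gripper":0.3}
    - {"tx":-51,"ty":131,"tz":0,"wx":0,"wy":0,"wz":0.035,"gripper":0.3}
    - {"tx":-64,"ty":164,"tz":0,"wx":0,"wy":0,"wz":0.035,"gripper":0.3}

```text
time: 5.68
position: [0.5601, -0.1173, 0.0996]
tool_rot: [-0.248, -3.13, -0.001]
ft_force: [-0.1, -0.8, -6.4]
grip_width: 0.41
grip_force: 34.7
```

Emit:
jog_arm:
  increments:
    - {"tx":-12,"ty":31,"tz":0,"wx":0,"wy":0,"wz":0,"gripper":0.3}
    - {"tx":-24,"ty":62,"tz":0,"wx":0,"wy":0,"wz":0,"gripper":0.3}
    - {"tx":-36,"ty":93,"tz":0,"wx":0,"wy":0,"wz":0,"gripper":0.3}
    - {"tx":-44,"ty":115,"tz":0,"wx":0,"wy":0,"wz":0,"gripper":0.3}
    - {"tx":-48,"ty":125,"tz":0,"wx":0,"wy":0,"wz":0,"gripper":0.3}

```text
time: 6.1
position: [0.6282, 0.0025, 0.0989]
tool_rot: [-0.238, -3.131, -0.003]
ft_force: [0.9, 1.3, -4.2]
grip_width: 0.417
grip_force: 34.7
```

```bash
python3 mv.py .628 -.002 .07 -.164
```

```text
t 6.1 pos [0.6282 0.0025 0.0989] q [-0.61  0.43  0.71  1.68 -0.31  1.15  1.61] F [ 0.9  1.3 -4.2] g 0.417 34.7
inc [-0.6 -4.5 28.9] [ 0.0018 -0.0022  0.0122]
```

Emit:
jog_arm:
  increments:
    - {"tx":0,"ty":-3,"tz":10,"wx":0,"wy":0,"wz":0.01,"gripper":0.3}
    - {"tx":0,"ty":-3,"tz":20,"wx":0,"wy":0,"wz":0.01,"gripper":0.3}
    - {"tx":0,"ty":-3,"tz":30,"wx":0,"wy":0,"wz":0.01,"gripper":0.3}
    - {"tx":0,"ty":-3,"tz":38,"wx":0,"wy":0,"wz":0.01,"gripper":0.3}
    - {"tx":0,"ty":-3,"tz":38,"wx":0,"wy":0,"wz":0.01,"gripper":0.3}

```text
time: 6.52
position: [0.6247, -0.0079, 0.0598]
tool_rot: [-0.267, -3.125, 0.002]
ft_force: [-1.8, 0.7, -6.0]
grip_width: 0.413
grip_force: 34.7
```

```bash
python3 - <<'E'
from h import *
from fit import *
t=cam("top");s=cam("side");cv2.imwrite("pics/t3r.png",t["color"]);cv2.imwrite("pics/s3r.png",s["color"])
f=lambda c,x,y:cv2.convertScaleAbs(cv2.resize(c[y:y+80,x:x+80],(400,400),interpolation=cv2.INTER_CUBIC),alpha=1.5)
cv2.imwrite("pics/c3.png",np.hstack([f(t["color"],250,135),f(s["color"],275,190)]))
E
python3 mv.py .628 -.002 .024 -.164
```

```text
t 6.62 pos [ 0.6265 -0.0073  0.0621] q [-0.58  0.47  0.7   1.71 -0.34  1.09  1.62] F [-0.2  0.  -4.4] g 0.411 34.7
inc [-0.6  5.5 38.1] [-0.0004 -0.0012 -0.0054]
```

View pics/c3.png

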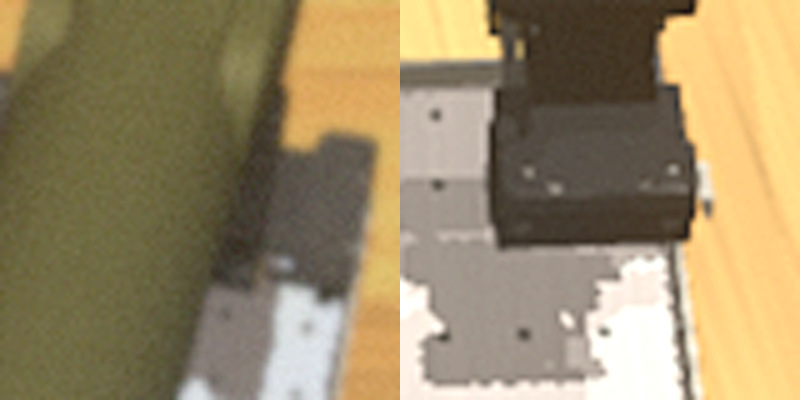

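Run:
```python
from fit import *
s=cam("side")
p=[.6265-.0013,-.0073,-.160]
P=T(p,[(63,-11,8),(63,-11,21),(63,11,21)]);P[:,2]+=.0415
print(((proj(s,P)-[275,190]+.5)*5-.5).round(1))
q=[.5694,.0064,-.1671]
c,n=np.cos(q[2]),np.sin(q[2]);print(np.array([[c,n],[-n,c]])@(P[0,:2]-q[:2]))
```

```text
[[312.4 215.6]
 [315.  197.3]
 [309.1 158.7]]
[ 0.12037792 -0.01478075]
```

Emit:
jog_arm:
  increments:
    - {"tx":-2,"ty":2,"tz":8,"wx":0,"wy":0,"wz":0,"gripper":0.3}
    - {"tx":-2,"ty":2,"tz":17,"wx":0,"wy":0,"wz":0,"gripper":0.3}
    - {"tx":-2,"ty":2,"tz":26,"wx":0,"wy":0,"wz":0,"gripper":0.3}
    - {"tx":-2,"ty":2,"tz":32,"wx":0,"wy":0,"wz":0,"gripper":0.3}
    - {"tx":-2,"ty":2,"tz":35,"wx":0,"wy":0,"wz":0,"gripper":0.3}

```text
time: 7.08
position: [0.6284, -0.0046, 0.0258]
tool_rot: [-0.263, -3.128, 0.001]
ft_force: [-0.6, 0.3, -4.7]
grip_width: 0.414
grip_force: 34.7
```

Emit:
jog_arm:
  increments:
    - {"tx":0,"ty":0,"tz":0,"wx":0,"wy":0,"wz":0,"gripper":0.3}
    - {"tx":0,"ty":0,"tz":0,"wx":0,"wy":0,"wz":0,"gripper":0.3}
    - {"tx":0,"ty":0,"tz":0,"wx":0,"wy":0,"wz":0,"gripper":0.3}
    - {"tx":0,"ty":0,"tz":0,"wx":0,"wy":0,"wz":0,"gripper":0.3}
    - {"tx":0,"ty":0,"tz":0,"wx":0,"wy":0,"wz":0,"gripper":0.3}

```text
time: 7.5
position: [0.6299, -0.0047, 0.0282]
tool_rot: [0.263, 3.13, 0.0]
ft_force: [-0.2, -0.0, -4.0]
grip_width: 0.409
grip_force: 34.7
```

```bash
python3 mv.py .629 -.003 .026 -.164;python3 - <<'E'
from h import *
s=cam("side");c=s["color"][180:260,275:375];cv2.imwrite("pics/c4.png",cv2.convertScaleAbs(cv2.resize(c,None,fx=7,fy=7,interpolation=cv2.INTER_CUBIC),alpha=1.5))
E
```

```text
t 7.5 pos [ 0.6299 -0.0047  0.0282] q [-0.57  0.51  0.68  1.73 -0.37  1.03  1.64] F [-0.2 -0.  -4. ] g 0.409 34.7
inc [1.2 1.5 2.2] [ 0.0004  0.0009 -0.0038]
```

View pics/c4.png

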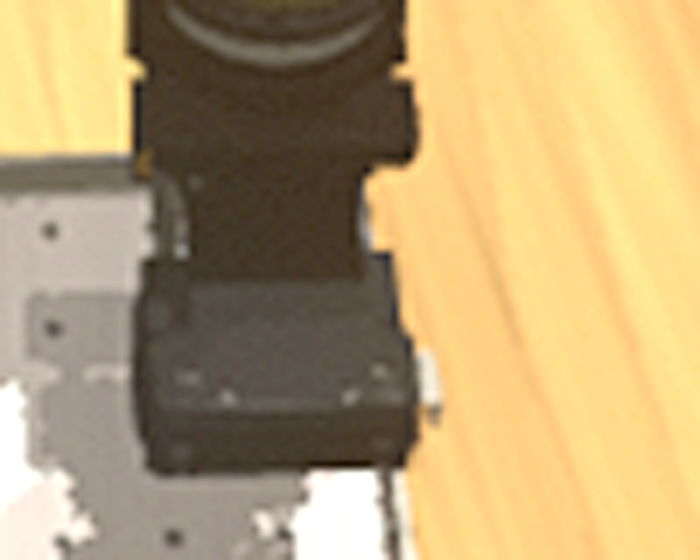

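Emit:
jog_arm:
  increments:
    - {"tx":0,"ty":0,"tz":2.5,"wx":0,"wy":0,"wz":0,"gripper":0.3}
    - {"tx":0,"ty":0,"tz":2.5,"wx":0,"wy":0,"wz":0,"gripper":0.3}
    - {"tx":0,"ty":0,"tz":2.5,"wx":0,"wy":0,"wz":0,"gripper":0.3}
    - {"tx":0,"ty":0,"tz":2.5,"wx":0,"wy":0,"wz":0,"gripper":0.3}
    - {"tx":3,"ty":0,"tz":2.5,"wx":0,"wy":0,"wz":0,"gripper":0.3}

```text
time: 7.97
position: [0.6271, -0.0044, 0.0253]
tool_rot: [0.263, 3.13, -0.0]
ft_force: [-0.6, 0.7, -4.4]
grip_width: 0.411
grip_force: 34.7
```

Emit:
jog_arm:
  increments:
    - {"tx":5,"ty":0,"tz":0,"wx":0,"wy":0,"wz":0,"gripper":0.3}
    - {"tx":12,"ty":0,"tz":0,"wx":0,"wy":0,"wz":0,"gripper":0.3}
    - {"tx":20,"ty":0,"tz":0,"wx":0,"wy":0,"wz":0,"gripper":0.3}
    - {"tx":30,"ty":0,"tz":0,"wx":0,"wy":0,"wz":0,"gripper":0.3}
    - {"tx":40,"ty":0,"tz":0,"wx":0,"wy":0,"wz":0,"gripper":0.3}

```text
time: 8.38
position: [0.5866, 0.0021, 0.0253]
tool_rot: [0.264, 3.129, -0.0]
ft_force: [0.7, -0.6, -5.5]
grip_width: 0.411
grip_force: 34.7
```

```bash
python3 mv.py .505 .016 .025 -.164
```

```text
t 8.38 pos [0.5866 0.0021 0.0253] q [-0.63  0.43  0.7   1.84 -0.33  0.99  1.61] F [ 0.7 -0.6 -5.5] g 0.411 34.7
inc [82.8  0.1  0.3] [-0.0002  0.0012 -0.0043]
```

Emit:
jog_arm:
  increments:
    - {"tx":12,"ty":0,"tz":0,"wx":0,"wy":0,"wz":-0.002,"gripper":0.3}
    - {"tx":24,"ty":0,"tz":0,"wx":0,"wy":0,"wz":-0.004,"gripper":0.3}
    - {"tx":38,"ty":0,"tz":0,"wx":0,"wy":0,"wz":-0.004,"gripper":0.3}
    - {"tx":52,"ty":0,"tz":0,"wx":0,"wy":0,"wz":-0.004,"gripper":0.3}
    - {"tx":64,"ty":0,"tz":0,"wx":0,"wy":0,"wz":-0.004,"gripper":0.3}

```text
time: 8.8
position: [0.5232, 0.0127, 0.0255]
tool_rot: [0.259, 3.13, 0.0]
ft_force: [1.3, -1.1, -4.3]
grip_width: 0.414
grip_force: 34.6
```

Emit:
jog_arm:
  increments:
    - {"tx":4,"ty":0,"tz":0,"wx":0,"wy":0,"wz":0,"gripper":0.3}
    - {"tx":6,"ty":0,"tz":0,"wx":0,"wy":0,"wz":0,"gripper":0.3}
    - {"tx":8,"ty":0,"tz":0,"wx":0,"wy":0,"wz":0,"gripper":0.3}
    - {"tx":8,"ty":0,"tz":0,"wx":0,"wy":0,"wz":0,"gripper":0.3}
    - {"tx":8,"ty":0,"tz":0,"wx":0,"wy":0,"wz":0,"gripper":0.3}

```text
time: 9.22
position: [0.5169, 0.0144, 0.0254]
tool_rot: [0.257, 3.13, 0.0]
ft_force: [1.5, -0.7, -5.0]
grip_width: 0.41
grip_force: 34.7
```

```bash
python3 mv.py .505 .017 .025 -.164;python3 - <<'E'
from h import *
s=cam("side");t=cam("top");cv2.imwrite("pics/s5r.png",s["color"])
f=lambda c,x,y:cv2.convertScaleAbs(cv2.resize(c[y:y+115,x:x+115],(400,400),interpolation=cv2.INTER_CUBIC),alpha=1.5)
cv2.imwrite("pics/c5.png",np.hstack([f(t["color"],218,150),f(s["color"],228,185)]))
E
```

```text
t 9.22 pos [0.5169 0.0144 0.0254] q [-0.73  0.28  0.73  2.01 -0.24  0.93  1.53] F [ 1.5 -0.7 -5. ] g 0.41 34.7
inc [12.2  0.6  0.4] [0.0001 0.0012 0.0003]
```

View pics/c5.png

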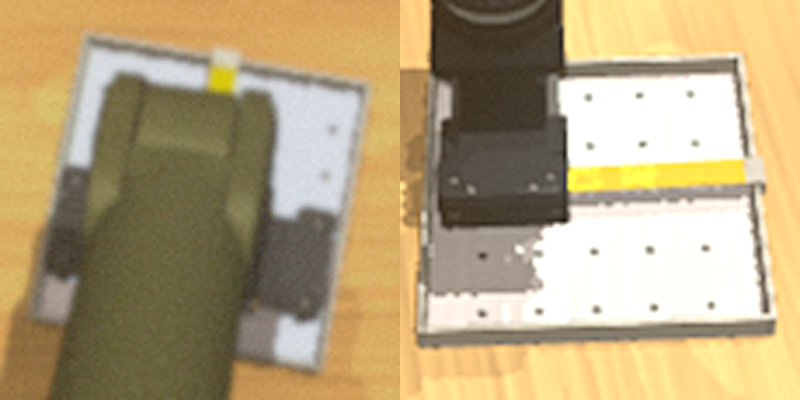

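Emit:
jog_arm:
  increments:
    - {"tx":4,"ty":0,"tz":0,"wx":0,"wy":0,"wz":0,"gripper":0.3}
    - {"tx":8,"ty":0,"tz":0,"wx":0,"wy":0,"wz":0,"gripper":0.3}
    - {"tx":8,"ty":0,"tz":0,"wx":0,"wy":0,"wz":0,"gripper":0.3}
    - {"tx":8,"ty":0,"tz":0,"wx":0,"wy":0,"wz":0,"gripper":0.3}
    - {"tx":8,"ty":0,"tz":0,"wx":0,"wy":0,"wz":0,"gripper":0.3}

```text
time: 9.73
position: [0.5082, 0.0157, 0.0251]
tool_rot: [-0.257, -3.131, -0.0]
ft_force: [1.9, -0.7, -5.5]
grip_width: 0.408
grip_force: 34.7
```

Emit:
jog_arm:
  increments:
    - {"tx":1,"ty":0,"tz":0,"wx":0,"wy":0,"wz":0,"gripper":0.3}
    - {"tx":2,"ty":0,"tz":0,"wx":0,"wy":0,"wz":0,"gripper":0.3}
    - {"tx":2,"ty":0,"tz":0,"wx":0,"wy":0,"wz":0,"gripper":0.3}
    - {"tx":2,"ty":0,"tz":0,"wx":0,"wy":0,"wz":0,"gripper":0.3}
    - {"tx":2,"ty":0,"tz":0,"wx":0,"wy":0,"wz":0,"gripper":0.3}

```text
time: 10.15
position: [0.5063, 0.0161, 0.0251]
tool_rot: [0.257, 3.131, 0.0]
ft_force: [1.4, -1.1, -4.9]
grip_width: 0.415
grip_force: 34.7
```

Emit:
jog_arm:
  increments:
    - {"tx":1,"ty":0,"tz":0,"wx":0,"wy":0,"wz":0,"gripper":0.3}
    - {"tx":2,"ty":0,"tz":0,"wx":0,"wy":0,"wz":0,"gripper":0.3}
    - {"tx":2,"ty":0,"tz":0,"wx":0,"wy":0,"wz":0,"gripper":0.3}
    - {"tx":2,"ty":0,"tz":0,"wx":0,"wy":0,"wz":0,"gripper":0.3}
    - {"tx":2,"ty":0,"tz":0,"wx":0,"wy":0,"wz":0,"gripper":0.3}

```text
time: 10.57
position: [0.5043, 0.0164, 0.0251]
tool_rot: [0.257, 3.131, 0.0]
ft_force: [1.6, -0.5, -5.3]
grip_width: 0.407
grip_force: 34.7
```

Emit:
jog_arm:
  increments:
    - {"tx":1,"ty":0,"tz":0,"wx":0,"wy":0,"wz":0,"gripper":0.3}
    - {"tx":1.5,"ty":0,"tz":0,"wx":0,"wy":0,"wz":0,"gripper":0.3}
    - {"tx":1.5,"ty":0,"tz":0,"wx":0,"wy":0,"wz":0,"gripper":0.3}
    - {"tx":1.5,"ty":0,"tz":0,"wx":0,"wy":0,"wz":0,"gripper":0.3}
    - {"tx":1.5,"ty":0,"tz":0,"wx":0,"wy":0,"wz":0,"gripper":0.3}

```text
time: 10.98
position: [0.5028, 0.0166, 0.0251]
tool_rot: [0.257, 3.131, 0.0]
ft_force: [1.7, -1.7, -5.5]
grip_width: 0.412
grip_force: 34.7
```

Emit:
jog_arm:
  increments:
    - {"tx":1,"ty":0,"tz":0,"wx":0,"wy":0,"wz":0,"gripper":0.3}
    - {"tx":1.5,"ty":0,"tz":0,"wx":0,"wy":0,"wz":0,"gripper":0.3}
    - {"tx":1.5,"ty":0,"tz":0,"wx":0,"wy":0,"wz":0,"gripper":0.3}
    - {"tx":1.5,"ty":0,"tz":0,"wx":0,"wy":0,"wz":0,"gripper":0.3}
    - {"tx":1.5,"ty":0,"tz":0,"wx":0,"wy":0,"wz":0,"gripper":0.3}

```text
time: 11.4
position: [0.5014, 0.0169, 0.0252]
tool_rot: [0.257, 3.131, -0.0]
ft_force: [2.2, -1.9, -5.7]
grip_width: 0.413
grip_force: 34.7
```

```bash
python3 mv.py .500 .017 .024 -.164
```

```text
t 11.4 pos [0.5014 0.0169 0.0252] q [-0.75  0.25  0.74  2.05 -0.21  0.92  1.51] F [ 2.2 -1.9 -5.7] g 0.413 34.7
inc [ 1.4 -0.1  1.2] [-0.      0.0002  0.0003]
```

Emit:
jog_arm:
  increments:
    - {"tx":1,"ty":0,"tz":0,"wx":0,"wy":0,"wz":0,"gripper":0.3}
    - {"tx":1,"ty":0,"tz":0,"wx":0,"wy":0,"wz":0,"gripper":0.3}
    - {"tx":1,"ty":0,"tz":0,"wx":0,"wy":0,"wz":0,"gripper":0.3}
    - {"tx":1,"ty":0,"tz":0,"wx":0,"wy":0,"wz":0,"gripper":0.3}
    - {"tx":1,"ty":0,"tz":0,"wx":0,"wy":0,"wz":0,"gripper":0.3}

```text
time: 11.82
position: [0.5014, 0.017, 0.0254]
tool_rot: [0.256, 3.129, -0.0]
ft_force: [5.4, -1.7, -6.5]
grip_width: 0.407
grip_force: 34.7
```

Emit:
jog_arm:
  increments:
    - {"tx":1,"ty":0,"tz":0,"wx":0,"wy":0,"wz":0,"gripper":0.3}
    - {"tx":1,"ty":0,"tz":0,"wx":0,"wy":0,"wz":0,"gripper":0.3}
    - {"tx":1,"ty":0,"tz":0,"wx":0,"wy":0,"wz":0,"gripper":0.3}
    - {"tx":1,"ty":0,"tz":0,"wx":0,"wy":0,"wz":0,"gripper":0.3}
    - {"tx":1,"ty":0,"tz":0,"wx":0,"wy":0,"wz":0,"gripper":0.3}

```text
time: 12.23
position: [0.5013, 0.0171, 0.0257]
tool_rot: [0.256, 3.127, 0.0]
ft_force: [6.1, -1.9, -7.0]
grip_width: 0.414
grip_force: 34.7
```

Emit:
jog_arm:
  increments:
    - {"tx":-2,"ty":0,"tz":0.5,"wx":0,"wy":0,"wz":0,"gripper":0.3}
    - {"tx":-2,"ty":0,"tz":1,"wx":0,"wy":0,"wz":0,"gripper":0.3}
    - {"tx":-2,"ty":0,"tz":1.5,"wx":0,"wy":0,"wz":0,"gripper":0.3}
    - {"tx":-2,"ty":0,"tz":2,"wx":0,"wy":0,"wz":0,"gripper":0.3}
    - {"tx":-2,"ty":0,"tz":2,"wx":0,"wy":0,"wz":0,"gripper":0.3}

```text
time: 12.65
position: [0.5015, 0.0172, 0.0237]
tool_rot: [-0.257, -3.131, -0.001]
ft_force: [0.2, -1.1, 2.8]
grip_width: 0.415
grip_force: 34.7
```

```bash
python3 mv.py .5014 .017 .024 -.164
```

```text
t 12.65 pos [0.5015 0.0172 0.0237] q [-0.75  0.25  0.74  2.05 -0.21  0.92  1.51] F [ 0.2 -1.1  2.8] g 0.415 34.7
inc [ 0.1 -0.2 -0.3] [ 0.0007 -0.0001  0.0003]
```

Emit:
jog_arm:
  increments:
    - {"tx":0,"ty":0,"tz":0,"wx":0,"wy":0,"wz":0,"gripper":0.8}
    - {"tx":0,"ty":0,"tz":0,"wx":0,"wy":0,"wz":0,"gripper":0.8}
    - {"tx":0,"ty":0,"tz":0,"wx":0,"wy":0,"wz":0,"gripper":0.8}
    - {"tx":0,"ty":0,"tz":0,"wx":0,"wy":0,"wz":0,"gripper":0.8}
    - {"tx":0,"ty":0,"tz":0,"wx":0,"wy":0,"wz":0,"gripper":0.8}

```text
time: 13.07
position: [0.501, 0.017, 0.023]
tool_rot: [-0.257, -3.131, -0.0]
ft_force: [0.1, -0.3, -0.2]
grip_width: 0.704
grip_force: 0.0
```

Emit:
jog_arm:
  increments:
    - {"tx":0,"ty":0,"tz":-10,"wx":0,"wy":0,"wz":0,"gripper":0.8}
    - {"tx":0,"ty":0,"tz":-30,"wx":0,"wy":0,"wz":0,"gripper":0.8}
    - {"tx":0,"ty":0,"tz":-60,"wx":0,"wy":0,"wz":0,"gripper":0.8}
    - {"tx":0,"ty":0,"tz":-85,"wx":0,"wy":0,"wz":0,"gripper":0.8}
    - {"tx":0,"ty":0,"tz":-86,"wx":0,"wy":0,"wz":0,"gripper":0.8}

```text
time: 13.48
position: [0.5048, 0.0169, 0.1143]
tool_rot: [0.257, 3.123, 0.005]
ft_force: [0.9, -0.8, -1.4]
grip_width: 0.802
grip_force: 0.0
```

Emit:
jog_arm:
  increments:
    - {"tx":-23,"ty":0,"tz":0,"wx":0,"wy":0,"wz":0,"gripper":0}
    - {"tx":-23,"ty":0,"tz":0,"wx":0,"wy":0,"wz":0,"gripper":0}
    - {"tx":-23,"ty":0,"tz":0,"wx":0,"wy":0,"wz":0,"gripper":0}
    - {"tx":-23,"ty":0,"tz":0,"wx":0,"wy":0,"wz":0,"gripper":0}
    - {"tx":-23,"ty":0,"tz":0,"wx":0,"wy":0,"wz":0,"gripper":0}

```text
time: 13.9
position: [0.5231, 0.0131, 0.1088]
tool_rot: [-0.257, -3.13, 0.0]
ft_force: [-0.1, 0.1, -0.8]
grip_width: 0.508
grip_force: 0.0
```

```bash
python3 mv.py .524 .0132 .085 -.164;python3 - <<'E'
from h import *
s=cam("side");c=s["color"][185:290,210:350];cv2.imwrite("pics/c6.png",cv2.convertScaleAbs(cv2.resize(c,None,fx=5,fy=5,interpolation=cv2.INTER_CUBIC),alpha=1.5))
E
```

```text
t 13.9 pos [0.5231 0.0131 0.1088] q [-0.79  0.17  0.78  1.93 -0.14  1.1   1.45] F [-0.1  0.1 -0.8] g 0.508 0.0
inc [-0.9  0.2 23.8] [-0.0002 -0.0013  0.0001]
```

View pics/c6.png

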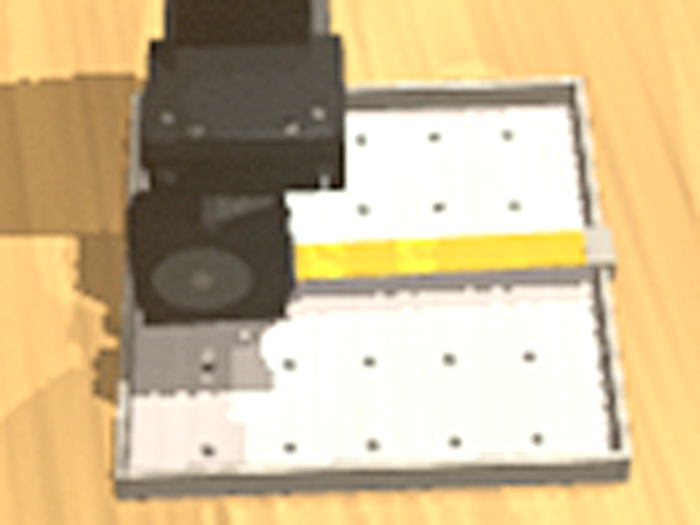

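Emit:
jog_arm:
  increments:
    - {"tx":0,"ty":0,"tz":0,"wx":0,"wy":0,"wz":0,"gripper":0}
    - {"tx":0,"ty":0,"tz":0,"wx":0,"wy":0,"wz":0,"gripper":0}
    - {"tx":0,"ty":0,"tz":0,"wx":0,"wy":0,"wz":0,"gripper":0}
    - {"tx":0,"ty":0,"tz":8,"wx":0,"wy":0,"wz":0,"gripper":0}
    - {"tx":0,"ty":0,"tz":16,"wx":0,"wy":0,"wz":0,"gripper":0}
  grip_force: 15

```text
time: 14.37
position: [0.5244, 0.0133, 0.0929]
tool_rot: [0.257, 3.13, 0.001]
ft_force: [-0.2, -0.4, -0.6]
grip_width: 0.079
grip_force: 0.0
```

Emit:
jog_arm:
  increments:
    - {"tx":0,"ty":0,"tz":4,"wx":0,"wy":0,"wz":0,"gripper":0}
    - {"tx":0,"ty":0,"tz":8,"wx":0,"wy":0,"wz":0,"gripper":0}
    - {"tx":0,"ty":0,"tz":12,"wx":0,"wy":0,"wz":0,"gripper":0}
    - {"tx":0,"ty":0,"tz":15,"wx":0,"wy":0,"wz":0,"gripper":0}
    - {"tx":0,"ty":0,"tz":15,"wx":0,"wy":0,"wz":0,"gripper":0}

```text
time: 14.78
position: [0.5242, 0.013, 0.0778]
tool_rot: [0.257, 3.131, -0.0]
ft_force: [0.4, -1.0, -0.0]
grip_width: 0.008
grip_force: 0.1
```

```bash
python3 mv.py .524 .0132 .070 -.164
```

```text
t 14.78 pos [0.5242 0.013  0.0778] q [-0.77  0.22  0.77  1.95 -0.18  1.04  1.49] F [ 0.4 -1.  -0. ] g 0.008 0.1
inc [0.3 0.1 7.8] [-0.0003  0.0003  0.    ]
```

Emit:
jog_arm:
  increments:
    - {"tx":0,"ty":0,"tz":2,"wx":0,"wy":0,"wz":0,"gripper":0}
    - {"tx":0,"ty":0,"tz":4,"wx":0,"wy":0,"wz":0,"gripper":0}
    - {"tx":0,"ty":0,"tz":6,"wx":0,"wy":0,"wz":0,"gripper":0}
    - {"tx":0,"ty":0,"tz":7,"wx":0,"wy":0,"wz":0,"gripper":0}
    - {"tx":0,"ty":0,"tz":7,"wx":0,"wy":0,"wz":0,"gripper":0}

```text
time: 15.2
position: [0.5245, 0.0132, 0.0713]
tool_rot: [0.257, 3.13, 0.0]
ft_force: [1.6, -0.4, 3.1]
grip_width: 0.003
grip_force: 1.3
```

Emit:
jog_arm:
  increments:
    - {"tx":0,"ty":0,"tz":1,"wx":0,"wy":0,"wz":0,"gripper":0}
    - {"tx":0,"ty":0,"tz":1.5,"wx":0,"wy":0,"wz":0,"gripper":0}
    - {"tx":0,"ty":0,"tz":1.5,"wx":0,"wy":0,"wz":0,"gripper":0}
    - {"tx":0,"ty":0,"tz":1.5,"wx":0,"wy":0,"wz":0,"gripper":0}
    - {"tx":0,"ty":0,"tz":1.5,"wx":0,"wy":0,"wz":0,"gripper":0}

```text
time: 15.62
position: [0.5245, 0.0132, 0.0701]
tool_rot: [0.257, 3.13, 0.001]
ft_force: [2.2, -0.4, 5.1]
grip_width: 0.008
grip_force: 2.6
```

One more mm to be sure it is at the hard stop, then lift clear.

Emit:
jog_arm:
  increments:
    - {"tx":0,"ty":0,"tz":0.5,"wx":0,"wy":0,"wz":0,"gripper":0}
    - {"tx":0,"ty":0,"tz":1,"wx":0,"wy":0,"wz":0,"gripper":0}
    - {"tx":0,"ty":0,"tz":1.5,"wx":0,"wy":0,"wz":0,"gripper":0}
    - {"tx":0,"ty":0,"tz":1.5,"wx":0,"wy":0,"wz":0,"gripper":0}
    - {"tx":0,"ty":0,"tz":1.5,"wx":0,"wy":0,"wz":0,"gripper":0}

```text
time: 16.03
position: [0.5246, 0.0132, 0.0698]
tool_rot: [0.257, 3.131, 0.002]
ft_force: [-1.9, -1.5, 14.9]
grip_width: 0.007
grip_force: 7.6
```

Emit:
jog_arm:
  increments:
    - {"tx":0,"ty":0,"tz":-5,"wx":0,"wy":0,"wz":0,"gripper":0}
    - {"tx":0,"ty":0,"tz":-25,"wx":0,"wy":0,"wz":0,"gripper":0}
    - {"tx":0,"ty":0,"tz":-55,"wx":0,"wy":0,"wz":0,"gripper":0}
    - {"tx":0,"ty":0,"tz":-85,"wx":0,"wy":0,"wz":0,"gripper":0}
    - {"tx":0,"ty":0,"tz":-110,"wx":0,"wy":0,"wz":0,"gripper":0}

```text
time: 16.45
position: [0.5227, 0.0132, 0.1788]
tool_rot: [-0.257, -3.128, 0.0]
ft_force: [1.4, -0.2, 0.1]
grip_width: 0.008
grip_force: 0.0
```

Emit:
jog_arm:
  increments:
    - {"tx":0,"ty":40,"tz":0,"wx":0,"wy":0,"wz":0,"gripper":0}
    - {"tx":0,"ty":80,"tz":0,"wx":0,"wy":0,"wz":0,"gripper":0}
    - {"tx":0,"ty":120,"tz":0,"wx":0,"wy":0,"wz":0,"gripper":0}
    - {"tx":0,"ty":160,"tz":0,"wx":0,"wy":0,"wz":0,"gripper":0}
    - {"tx":0,"ty":160,"tz":0,"wx":0,"wy":0,"wz":0,"gripper":0}

```text
time: 16.87
position: [0.5478, 0.1821, 0.1763]
tool_rot: [-0.237, -3.129, -0.004]
ft_force: [-0.6, 1.8, -0.1]
grip_width: 0.006
grip_force: 0.0
```

```bash
python3 - <<'E'
from fit import *
s=cam("side");g=s["color"]
q=[.5694,.0064,-.1671]
print({n:[(np.round(d["bbox"],1).tolist(),round(d["conf"],2)) for d in vision.spot_in("side",n)[:2]] for n in("hook","lock","tape_center")})
hy=cv2.cvtColor(g,cv2.COLOR_BGR2HSV);m=(hy[...,0]>22)&(hy[...,0]<33)&(hy[...,1]>190);m[:200]=0;m[290:]=0;m[:,:230]=0;m[:,345:]=0
ys,xs=np.nonzero(m);print("yellow",xs.min(),xs.max(),ys.min(),ys.max(),len(xs))
d=.0065
for nm,a in(("up",.506),("down",0.)):
    h=np.array([2-67,0,68.]);P=[(h[0]+30*np.cos(a)*k-2*np.sin(a),y,h[2]+30*np.sin(a)*k) for k in(0,1) for y in(-11,11)]
    print(nm,proj(s,T(q,P)).round(1).tolist())
print("rim far",proj(s,T(q,[(110,0,20),(113,-11,12),(113,11,24)])).round(1).tolist())
E
python3 mv.py .5 0 .1 0
```

```text
{'hook': [([309.6, 230.9, 331.5, 237.6], 0.74), ([297.1, 142.2, 317.0, 174.0], 0.27)], 'lock': [([250.4, 221.7, 262.7, 230.4], 0.69)], 'tape_center': [([238.8, 218.5, 337.8, 251.6], 0.61), ([249.3, 219.9, 265.2, 229.9], 0.41)]}
yellow 272 326 232 237 41
up [[252.4, 228.7], [252.5, 221.0], [264.2, 224.1], [264.1, 216.4]]
down [[252.8, 228.7], [252.9, 221.0], [266.6, 228.3], [266.5, 220.5]]
rim far [[330.8, 235.8], [332.3, 241.7], [331.7, 230.9]]
t 17.07 pos [0.5492 0.1697 0.1773] q [-0.94  0.22  0.69  1.72 -0.14  1.25  1.18] F [ 1.  -0.6 -0.3] g 0.003 0.0
inc [  20.6 -175.3   77.6] [-0.0018 -0.0021 -0.1647]
```

```bash
python3 -c "
from bench import ctrl;print(ctrl.close_job())"
```

```text
the job is handed in; nothing more can be done
None
```

I handed the job in at about 17 s of the 51 s allowed, but no verdict came back. By the last measurements, the hook hangs over the far rim, the case stands against the near rim with the blade drawn out, the lock lever is down at its stop, and the arm is clear.

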